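Steady the grinding slab: find its soft corner and wedge it

ROBOT

A 6-joint arm with a two-finger parallel gripper is mounted at the origin on the work surface. World frame = base frame: x ahead of the robot, y to its left, z up, the work surface at z = 0. Lengths are in m, angles in rad, forces in N, time in s.
With the tool pointing down it reaches from about 0.35 to 0.775 m from the base axis. Payload 7.3 kg.
Tool frame: the origin (TCP) lies at the very end of the fingers, on their centre line; the grasp point (between the pads) lies 19 mm behind it; z points along the fingers, y is the line along which they close (so a half turn about z gives the same grasp; the last joint's range is limited). The gripper opens to 92 mm and grips with 3 to 60 N. Pads are 19 mm wide; open, the fingers measure 130 mm over their backs; the gripper's body (75 mm by 190 mm) begins 47 mm behind the grasp point.
Start: joints at [-1.259, 0.342, 1.524, -0, 1.275, -0.146], TCP at [0.232, -0.471, 0.227] pointing down, gripper open.
Joint ranges: [-2.53, 2.53], [-0.77, 2.02], [0.04, 2.7], [-1, 4.14], [0.28, 2.66], [-3.11, 3.11]. Speed limits (rad/s): [2.57, 2.57, 3.14, 3.14, 3.14, 3.14].

INTERFACE

Orientations are given as [roll, pitch, yaw] about the fixed x, y, z axes, in that order (R = Rz(yaw) Ry(pitch) Rx(roll)).
In Python, from cell import robot gives the robot as it stands.
- The arm moves only by the tool apply_moves, never from a script. Its argument "motion" is text: rows parted by semicolons, each of 7 numbers parted by spaces: the opening in per cent of the stroke, from 0 (shut) to 100 (fully open), then the shift along the tool's x, y, z in cm, then the turn, a rotation vector about the tool's x, y, z in rad. A call has 1 to 20 rows; each row shifts and turns the commanded pose from where the row before left it, along the tool's axes as they then stand; what a row does not reach is not made up. A row lasts 1/8 s, in which the tool goes at most 62.5 mm and 10.7 degrees, less where a joint would pass 70% of its speed; a pose out of reach is approached as far as the arm can. A call with a gripper value outside its range is refused whole. The fingers move at their own pace and stop on an object; "force" is the grip in N (left out, the last holds). Time passes only in rows, so rows that do not move let the fingers close. It gives the time, the measured TCP pose, the force, the opening and the grip force at its end, in the units of the state.
- robot.observe(): the state, without advancing time (a new reading comes with each control period).
- robot.read_camera(name): name is "scene" or "top"; returns a dict with "img" (480x640x3 uint8, red, green, blue), "fovy" (degrees; the focal length in pixels is half the picture's height over the tangent of half this angle, whatever the lens; pixels are square), "cx", "cy" (the principal point, pixels), "R" (3x3) and "t" (3): a world point X has camera coordinates R X + t. Camera axes: x right, y down, z forward; pixel columns grow to the right and rows downward; lengths in m; the calibration is good to about 2 mm. A picture is of the moment at which its call begins. There is no depth.
- robot.hand_in(): hands the job in; it is judged then, once.
Trained networks look in a picture, given as the dict that the camera call returned (one of the last four; its "shot" number tells which), for a name from the list of things; names that differ only in an ending like _2 or _b are one class to them, and where a whole thing is asked for, a point or a joint stands for the part that bears it (a point fixed in the world has none). Each returns a list of dicts, best first, with "score" (0 to 1); they miss things now and then, are a little off and sometimes report something else, mostly with a low value. They report only what shows in the picture. A call takes as long as a camera call. They do not tell look-alikes from the thing itself.
- robot.search_frame(target, picture): "centre" ([x, y, z] in m, in world coordinates, good to about 4 mm: the middle of the surface that is visible of it).
- robot.trace(target, picture): "pixels" (480x640 bool, what is visible of it).
The state is a dict: "time": time; "qpos": joint angles; "qvel": joint speeds; "joint_efforts": joint torques, N m; "tool_pos": TCP position; "tool_rot": TCP orientation; "contact_force": force on the tool from outside, world axes, zero at the start; "torque": the same for the moment, N m; "opening": finger opening in m; "grip_force": force on a finger pad.
Only numpy, scipy, OpenCV 4.12 (cv2) and the standard library are available. Lean on these libraries where they do the work, as an engineer would, in place of code of your own. Each camera call takes 0.05 s, during which the arm holds its last target. There are 200 camera calls.

TASK

The marble grinding slab rocks because one of its rubber feet has gone soft. Press down on its corners with the fingertips to find the one that gives, then push the wooden wedge lying at that corner fully in, until its heel meets the slab's edge, so that the slab sits level and firm on all four corners. Leave the other three wedges and the things around as they are, do not shove the slab out of place, and do not pick anything up.

Things in the scene. Friction and masses are not known exactly. Their poses are not given: they have to be found in the camera images.
- slab: white marble grinding slab, 200 (x) by 300 (y) by 30 mm thick, 5 kg, loose on four look-alike rubber feet 14 mm high. Origin at the centre of its underside, x away from the robot, z up; front is nearest the robot, left the robot's left. One foot is soft: pressed there with 6 to 10 N the corner sinks about 3 mm and springs back; the others hardly move (under 1 mm)
- corner_front_left (a point): point on the slab's top face at its front left corner, 25 mm in from both edges: a place to press
- corner_front_right (a point): point on the slab's top face at its front right corner, 25 mm in from both edges: a place to press
- corner_back_left (a point): point on the slab's top face at its back left corner, 25 mm in from both edges: a place to press
- corner_back_right (a point): point on the slab's top face at its back right corner, 25 mm in from both edges: a place to press
- wedge_front_left: loose beech wedge on the counter at the slab's front left corner, 28 mm wide: heel 18 mm long, 30 mm high, then a land 15 mm long, 14.3 mm high, then a 40 mm ramp down to 4 mm. Origin on the counter under the heel's inner face (which meets the slab's left edge when fully in; the outer face is 18 mm behind). x points to the thin end, the way it is pushed. Starts 40 to 50 mm short of fully in; pushing it home takes up to 15 N
- wedge_front_right: loose beech wedge on the counter at the slab's front right corner, 28 mm wide: heel 18 mm long, 30 mm high, then a land 15 mm long, 14.3 mm high, then a 40 mm ramp down to 4 mm. Origin on the counter under the heel's inner face (which meets the slab's right edge when fully in; the outer face is 18 mm behind). x points to the thin end, the way it is pushed. Starts 40 to 50 mm short of fully in; pushing it home takes up to 15 N
- wedge_back_left: loose beech wedge on the counter at the slab's back left corner, 28 mm wide: heel 18 mm long, 30 mm high, then a land 15 mm long, 14.3 mm high, then a 40 mm ramp down to 4 mm. Origin on the counter under the heel's inner face (which meets the slab's left edge when fully in; the outer face is 18 mm behind). x points to the thin end, the way it is pushed. Starts 40 to 50 mm short of fully in; pushing it home takes up to 15 N
- wedge_back_right: loose beech wedge on the counter at the slab's back right corner, 28 mm wide: heel 18 mm long, 30 mm high, then a land 15 mm long, 14.3 mm high, then a 40 mm ramp down to 4 mm. Origin on the counter under the heel's inner face (which meets the slab's right edge when fully in; the outer face is 18 mm behind). x points to the thin end, the way it is pushed. Starts 40 to 50 mm short of fully in; pushing it home takes up to 15 N
- muller: bystander: green glass muller standing behind the slab, 74 mm across, 102 mm high; origin under its centre
- pigment_jar: bystander: small squat jar between the two left wedges, 42 mm across, 52 mm high; origin under its centre
- sharpener: bystander: small steel desk sharpener between the two right wedges, 40 x 34 mm, 44 mm high; origin under its centre
- palette_knife: bystander: palette knife, 200 mm long, lying in front of the slab along its front edge; origin under its middle
- paint_tube: bystander: aluminium paint tube, about 100 mm long, 20 mm thick, lying behind the slab; origin under its middle
- brush_pot: bystander: white pot of brushes well to the left, 84 mm across, 210 mm high with the brushes; origin under its centre
- sketchbook: bystander: ring-bound sketchbook lying well to the right, 150 x 210 x 16 mm; origin under its centre
Things that resemble listed ones, but are neither listed nor needed, are in the scene too. Leave any blue or turquoise look-alike of the wedge_back_left alone.

How it is judged:
On the way, in this order (a step that is already met when the one before it is completed fails the run):
1. the fingers press the soft corner and the slab sinks there (tilts over 0.012 rad) (angle between slab's own z axis and vertical above 0.012 rad and contact force between the fingers and slab above 2 N), for 0.1 s.
2. a wedge is fully in (heel within 6 mm of the slab's edge) and carries the slab (((y of wedge_front_left in the frame of slab below 0.156 m and contact force between wedge_front_left and slab above 3 N) or (y of wedge_front_right in the frame of slab above -0.156 m and contact force between wedge_front_right and slab above 3 N) or (y of wedge_back_left in the frame of slab below 0.156 m and contact force between wedge_back_left and slab above 3 N) or (y of wedge_back_right in the frame of slab above -0.156 m and contact force between wedge_back_right and slab above 3 N))), for 0.2 s.
At the end, for the whole second after the job is handed in: one wedge is fully in (its heel within 6 mm of the slab's edge) and carries more than 3 N; each quarter of the slab rests on its foot or wedge with more than 6.5 N (the soft foot alone gives about 5 N at level); the slab is level within 0.005 rad and at rest (contact force between each of slab_c0, slab_c1, slab_c2, slab_c3 and anything else above 6.5 N and angle between slab's own z axis and vertical below 0.005 rad and ((y of wedge_front_left in the frame of slab below 0.156 m and contact force between wedge_front_left and slab above 3 N) or (y of wedge_front_right in the frame of slab above -0.156 m and contact force between wedge_front_right and slab above 3 N) or (y of wedge_back_left in the frame of slab below 0.156 m and contact force between wedge_back_left and slab above 3 N) or (y of wedge_back_right in the frame of slab above -0.156 m and contact force between wedge_back_right and slab above 3 N)) and linear speed of slab below 0.01 m/s); the robot touches nothing.
It fails at once if more than one wedge pushed (over 8 mm) (distance of each of wedge_front_left, wedge_front_right from where it was at the start of the episode above 0.008 m or distance of each of wedge_front_left, wedge_back_left from where it was at the start of the episode above 0.008 m or distance of each of wedge_front_left, wedge_back_right from where it was at the start of the episode above 0.008 m or distance of each of wedge_front_right, wedge_back_left from where it was at the start of the episode above 0.008 m or distance of each of wedge_front_right, wedge_back_right from where it was at the start of the episode above 0.008 m or distance of each of wedge_back_left, wedge_back_right from where it was at the start of the episode above 0.008 m).
It fails at once if a wedge lifted more than 12 mm (height (world z) of any of wedge_front_left, wedge_front_right, wedge_back_left, wedge_back_right above 0.012 m).
It fails at once if the slab shoved more than 15 mm or lifted (distance of slab from where it was at the start of the episode above 0.015 m or height (world z) of slab above 0.022 m).
It fails at once if a bystander moved more than 25 mm or tipped over (distance of any of muller, pigment_jar, sharpener, palette_knife, paint_tube, brush_pot, sketchbook from where it was at the start of the episode above 0.025 m or angle between any of muller, pigment_jar, sharpener, palette_knife, paint_tube, brush_pot, sketchbook's own z axis and vertical above 0.5 rad).
It also fails if it takes over 58 s, if anything falls off the work surface, if the arm or the gripper's body presses on something with over 40 N, if the wrist force passes 120 N, or if a joint passes its speed limit or range.

## Working session

There is one attempt and no reset: what is moved stays moved. The work goes in short steps, Python scripts to look and compute and a tool call to move; the robot and the scene stay as the last step left them, time stands still between calls to the robot, and variables do not carry over. Pictures are saved under pics/ and viewed, at most 10 in all, crops included, and the job is handed in when it is done.

Besides the shell and the picture viewer there is one more tool, called after ">>>" as name(argument=value, ...) on one line, values as JSON. apply_moves: Moves the arm, as the interface text tells. Its arguments: {"type":"object","properties":{"motion":{"type":"string"},"force":{"type":"number"}},"required":["motion"]}

```bash
mkdir -p pics; python3 - <<'E'
from cell import robot
import cv2,numpy as np
s=robot.observe();print(s['time'],s['tool_pos'],s['tool_rot'],s['contact_force'],s['opening'])
for c in ['top','scene']:
    p=robot.read_camera(c);cv2.imwrite(f'pics/{c}0.png',p['img'][:,:,::-1])
    print(c,p['fovy'],p['cx'],p['cy'],p['R'].tolist(),p['t'].tolist())
    for n in ['slab','corner_front_left','corner_front_right','corner_back_left','corner_back_right','wedge_front_left','wedge_back_left','wedge_front_right','wedge_back_right','pigment_jar','sharpener','muller','palette_knife','brush_pot']:
        print(n,[(np.round(d['centre'],3).tolist(),round(d['score'],2)) for d in robot.search_frame(n,p)][:6])
E
```

```text
0.0 [ 0.23192733 -0.47053467  0.22601948] [-3.14002719e+00 -1.98170503e-04  4.57838345e-01] [-0.21123411  0.73388417  0.02868554] 0.09175016113591593
top 50.29042196534213 319.4877950116937 237.9350198602499 [[0.06446393583275127, -0.997917661339178, 0.002177651096114439], [-0.9728764042169958, -0.0633318200264982, -0.22248726410727446], [0.22216188488298302, 0.012223819348988727, -0.9749331644506526]] [-0.014526022142819579, 0.560740657041363, 0.986112436460251]
slab [([0.544, 0.01, 0.044], 0.82)]
corner_front_left [([0.538, 0.013, 0.044], 0.77)]
corner_front_right [([0.544, 0.012, 0.042], 0.97)]
corner_back_left [([0.546, 0.011, 0.041], 0.89)]
corner_back_right [([0.54, 0.016, 0.044], 0.55)]
wedge_front_left [([0.485, 0.206, 0.012], 0.75)]
wedge_back_left [([0.632, 0.193, 0.011], 0.79), ([0.664, 0.337, 0.014], 0.62), ([0.725, 0.205, 0.012], 0.59)]
wedge_front_right [([0.449, -0.164, 0.017], 0.96), ([0.706, -0.109, 0.019], 0.41)]
wedge_back_right [([0.614, -0.177, 0.016], 0.82)]
pigment_jar [([0.554, 0.223, 0.052], 0.93)]
sharpener [([0.522, -0.219, 0.037], 0.61)]
muller [([0.704, 0
[... 551 characters left out ...]
0.015, 0.043], 0.61)]
corner_front_right [([0.569, 0.011, 0.047], 0.73), ([0.392, 0.04, 0.005], 0.17)]
corner_back_left [([0.572, 0.01, 0.042], 0.82), ([0.64, 0.195, 0.012], 0.67)]
corner_back_right [([0.568, 0.013, 0.041], 0.9)]
wedge_front_left [([0.49, 0.203, 0.016], 0.66)]
wedge_back_left [([0.64, 0.193, 0.014], 0.91), ([0.671, 0.342, 0.013], 0.81), ([0.726, 0.204, 0.013], 0.79)]
wedge_front_right [([0.463, -0.172, 0.014], 0.7)]
wedge_back_right [([0.618, -0.175, 0.013], 0.68)]
pigment_jar [([0.57, 0.223, 0.038], 0.75)]
sharpener [([0.536, -0.219, 0.022], 0.76)]
muller [([0.729, 0.056, 0.035], 0.89)]
palette_knife [([0.393, 0.04, 0.005], 0.95), ([0.568, 0.224, 0.035], 0.52)]
brush_pot []
```

View pics/top0.png

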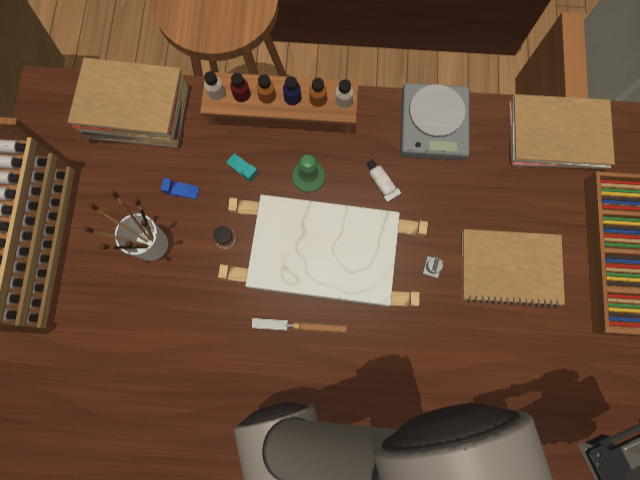

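```bash
cat > h.py <<'E'
from cell import robot
import cv2,numpy as np
def ray(p,u,v,z):
    f=240/np.tan(np.radians(p['fovy'])/2)
    d=p['R'].T@np.array([(u-p['cx'])/f,(v-p['cy'])/f,1]);c=-p['R'].T@p['t']
    return c+d*(z-c[2])/d[2]
E
python3 - <<'E'
from h import *
for c in ['top','scene']:
    p=robot.read_camera(c)
    m=robot.trace('slab',p)
    print(len(m))
    m=max(m,key=lambda d:d['score'])['pixels'].astype(np.uint8)
    cs,_=cv2.findContours(m,cv2.RETR_EXTERNAL,cv2.CHAIN_APPROX_NONE);k=max(cs,key=cv2.contourArea)[:,0]
    W=np.array([ray(p,u,v,.044)[:2] for u,v in k],np.float32)
    print(c,cv2.minAreaRect(W),cv2.approxPolyDP(k,8,True)[:,0].tolist())
    print(np.round([ray(p,u,v,.044)[:2] for u,v in cv2.approxPolyDP(k,8,True)[:,0]],3).tolist())
    im=p['img'][:,:,::-1]
    if c=='top': cv2.imwrite('pics/topL.png',cv2.resize(im[120:360,90:490],(800,480),interpolation=2))
E
```

```text
1
top ((0.5430071949958801, 0.01319904625415802), (0.29986417293548584, 0.20299376547336578), 85.94450378417969) [[261, 196], [247, 286], [389, 304], [398, 213]]
[[0.648, 0.152], [0.455, 0.164], [0.437, -0.128], [0.63, -0.14]]
1
scene ((0.5628694295883179, 0.012164190411567688), (0.29857271909713745, 0.22859303653240204), 86.0144271850586) [[275, 209], [262, 268], [337, 275], [348, 266], [387, 279], [387, 217]]
[[0.444, -0.129], [0.662, -0.135], [0.675, 0.038], [0.645, 0.063], [0.681, 0.151], [0.46, 0.166]]
```

View pics/scene0.png

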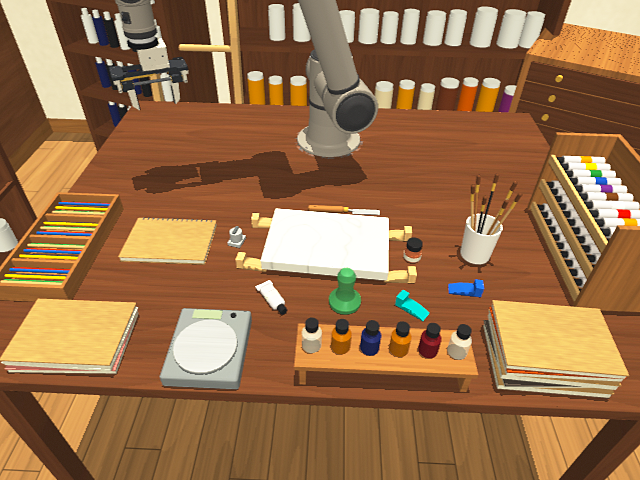

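The top view shows the slab between (247,286) and (398,213). The four beech wedges are at BL (243,206), FL (233,272), BR (412,228) and FR (404,298). The blue (180,188) and turquoise (241,166) blocks are look-alikes, so I'll leave them alone. The slab centre is about (0.543, 0.013) with yaw about -0.066. I'll turn the tool to yaw 1.505, so that tool x is slab +y and tool y is slab +x, close the fingers and go above the front right corner.

>>> apply_moves(motion="0 0 0 0 0 0 -0.1745; 0 0 0 0 0 0 -0.1745; 0 0 0 0 0 0 -0.1745; 0 0 0 0 0 0 -0.1745; 0 0 0 0 0 0 -0.1745; 0 0 0 0 0 0 -0.1745; 0 4.7 2.5 0 0 0 0; 0 4.7 2.5 0 0 0 0; 0 4.7 2.5 0 0 0 0; 0 4.7 2.5 0 0 0 0; 0 4.7 2.5 0 0 0 0; 0 4.7 2.5 0 0 0 0; 0 4.7 2.5 0 0 0 0; 0 4.7 2.5 0 0 0 0; 0 0 0 4 0 0 0; 0 0 0 4 0 0 0; 0 0 0 0 0 0 0", force=30)

```text
time: 3.82
tool_pos: [0.4547, -0.1081, 0.1447]
tool_rot: [-3.136, -0.002, 1.505]
contact_force: [-0.0, 0.9, 0.5]
opening: 0.0005
grip_force: 0.0
```

>>> apply_moves(motion="0 0 0.5 4 0 0 0; 0 0 0 4 0 0 0; 0 0 0 1.3 0 0 0; 0 0 0 0.3 0 0 0; 0 0 0 0.2 0 0 0; 0 0 0 0 0 0 0")

```text
time: 4.58
tool_pos: [0.4621, -0.1096, 0.0498]
tool_rot: [3.14, 0.001, 1.505]
contact_force: [0.7, 0.7, -0.0]
opening: 0.0003
grip_force: 0.0
```

```bash
python3 -c "
from h import *
p=robot.read_camera('top');cv2.imwrite('pics/p1.png',cv2.resize(p['img'][150:350,190:450,::-1],(780,600)))"
```

```text
(no output)
```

View pics/p1.png

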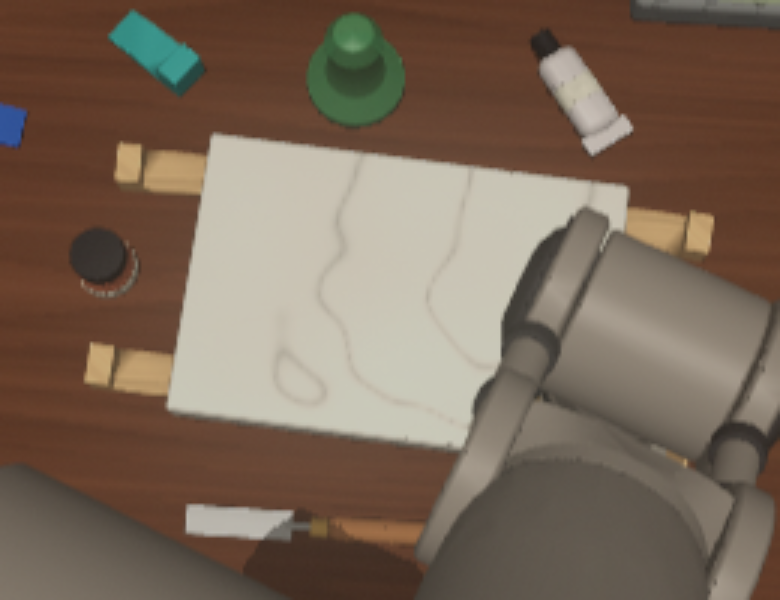

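The picture shows the arm over the front right corner. The three other wedges, at crop (100,363), (128,165) and (700,233), are undisturbed. I'll press here gently.

>>> apply_moves(motion="0 0 0 0.3 0 0 0; 0 0 0 0.2 0 0 0; 0 0 0 0.1 0 0 0; 0 0 0 0 0 0 0")

```text
time: 5.12
tool_pos: [0.4615, -0.1095, 0.0438]
tool_rot: [3.141, 0.001, 1.505]
contact_force: [-3.3, 0.3, 13.3]
opening: 0.0003
grip_force: 6.8
```

>>> apply_moves(motion="0 0 0 0.1 0 0 0; 0 0 0 0 0 0 0")

```text
time: 5.38
tool_pos: [0.4615, -0.1096, 0.0433]
tool_rot: [3.141, 0.001, 1.505]
contact_force: [-5.7, 0.8, 20.2]
opening: 0.0004
grip_force: 10.1
```

>>> apply_moves(motion="0 0 0 0.1 0 0 0; 0 0 0 0 0 0 0")

```text
time: 5.62
tool_pos: [0.4615, -0.1096, 0.0429]
tool_rot: [3.141, 0.001, 1.505]
contact_force: [-7.7, 1.3, 27.3]
opening: 0.0007
grip_force: 13.6
```

Front right is stiff: 13 to 27 N for about 0.9 mm. Next I'll press back right.

>>> apply_moves(motion="0 0 0 -3 0 0 0; 0 0.1 5 0 0 0 0; 0 0.1 5 0 0 0 0; 0 0.1 5 0 0 0 0; 0 0 0 1.5 0 0 0; 0 0 0 0.8 0 0 0; 0 0 0 0 0 0 0")

```text
time: 6.5
tool_pos: [0.6094, -0.1159, 0.0465]
tool_rot: [-3.138, -0.001, 1.505]
contact_force: [0.1, -0.4, -0.3]
opening: 0.0006
grip_force: 0.0
```

>>> apply_moves(motion="0 0 0 0.3 0 0 0; 0 0 0 0.2 0 0 0; 0 0 0 0 0 0 0")

```text
time: 6.88
tool_pos: [0.6111, -0.1164, 0.0438]
tool_rot: [3.141, 0.0, 1.505]
contact_force: [-3.1, 0.5, 5.6]
opening: 0.0003
grip_force: 2.6
```

>>> apply_moves(motion="0 0 0 0.1 0 0 0; 0 0 0 0 0 0 0")

```text
time: 7.12
tool_pos: [0.6112, -0.1164, 0.0436]
tool_rot: [3.141, 0.001, 1.505]
contact_force: [-4.1, 0.7, 10.2]
opening: 0.0004
grip_force: 5.0
```

Back right is stiff too. Next is back left.

>>> apply_moves(motion="0 0 0 -3 0 0 0; 0 5 0 0 0 0 0; 0 5 0 0 0 0 0; 0 5 0 0 0 0 0; 0 5 0 0 0 0 0; 0 5 0 0 0 0 0; 0 0 0 1.5 0 0 0; 0 0 0 1 0 0 0; 0 0 0 0 0 0 0")

```text
time: 8.25
tool_pos: [0.627, 0.1317, 0.0454]
tool_rot: [-3.139, 0.001, 1.503]
contact_force: [-0.4, -1.4, 0.1]
opening: 0.0004
grip_force: 0.0
```

>>> apply_moves(motion="0 0 0 0.3 0 0 0; 0 0 0 0.2 0 0 0; 0 0 0 0 0 0 0")

```text
time: 8.62
tool_pos: [0.6283, 0.1323, 0.0425]
tool_rot: [3.14, 0.001, 1.504]
contact_force: [-0.1, -3.1, 4.2]
opening: 0.0004
grip_force: 2.1
```

>>> apply_moves(motion="0 0 0 0.1 0 0 0; 0 0 0 0 0 0 0")

```text
time: 8.88
tool_pos: [0.6285, 0.1325, 0.0417]
tool_rot: [3.14, 0.001, 1.505]
contact_force: [-0.4, -4.2, 7.1]
opening: 0.0005
grip_force: 3.2
```

Back left gives softly, about 0.8 mm for 3 N. I'll press further, to the 3 mm sink.

>>> apply_moves(motion="0 0 0 0.1 0 0 0; 0 0 0 0 0 0 0")

```text
time: 9.12
tool_pos: [0.6286, 0.1327, 0.0409]
tool_rot: [3.139, 0.001, 1.505]
contact_force: [-1.1, -3.6, 8.0]
opening: 0.0002
grip_force: 3.6
```

>>> apply_moves(motion="0 0 0 0.1 0 0 0; 0 0 0 0 0 0 0")

```text
time: 9.38
tool_pos: [0.6287, 0.1328, 0.04]
tool_rot: [3.139, 0.0, 1.505]
contact_force: [-1.8, -3.3, 8.1]
opening: 0.0005
grip_force: 3.9
```

>>> apply_moves(motion="0 0 0 0.1 0 0 0; 0 0 0 0 0 0 0")

```text
time: 9.62
tool_pos: [0.6288, 0.1328, 0.0395]
tool_rot: [3.139, 0.0, 1.505]
contact_force: [-1.4, -3.5, 9.7]
opening: 0.0004
grip_force: 4.9
```

>>> apply_moves(motion="0 0 0 0.05 0 0 0; 0 0 0 0 0 0 0; 0 0 0 0 0 0 0")

```text
time: 10.0
tool_pos: [0.6288, 0.1328, 0.0394]
tool_rot: [3.138, 0.0, 1.505]
contact_force: [-2.8, -3.9, 13.0]
opening: 0.0009
grip_force: 6.2
```

>>> apply_moves(motion="0 0 0 -2 0 0 0; 0 0 0 -4 0 0 0; 0 0 0 -4 0 0 0; 0 -5 -4 -3 0 0 0; 0 -5 -4 0 0 0 0; 0 -5 -4 0 0 0 0; 0 -5 -4 0 0 0 0; 0 0 0 0 0 0 0")

```text
time: 11.0
tool_pos: [0.4605, -0.0488, 0.1638]
tool_rot: [-3.14, -0.0, 1.5]
contact_force: [0.6, 0.4, -0.3]
opening: 0.0004
grip_force: 0.0
```

```bash
python3 - <<'E'
from h import *
for c in ['top','scene']:
    p=robot.read_camera(c)
    print(c,[(np.round(d['centre'],3).tolist(),round(d['score'],2)) for d in robot.search_frame('wedge_back_left',p)])
    m=max(robot.trace('slab',p),key=lambda d:d['score'])['pixels'].astype(np.uint8)
    k=max(cv2.findContours(m,0,1)[0],key=cv2.contourArea)[:,0]
    print(cv2.minAreaRect(np.array([ray(p,u,v,.044)[:2] for u,v in k],np.float32)))
    for d in robot.trace('wedge_back_left',p):
        ys,xs=np.where(d['pixels']);print(d['score'],xs.min(),xs.max(),ys.min(),ys.max())
    q=p['img'][:,:,::-1]
    if c=='top':
        x0,y0=210,170
        cv2.imwrite('pics/bl.png',cv2.resize(q[y0:y0+75,x0:x0+100],(800,600),interpolation=2))
    for u,v in [(228,197),(230,212)]:
        if c=='top': print(ray(p,u,v,.03))
E
```

```text
top [([0.665, 0.334, 0.012], 0.97), ([0.728, 0.203, 0.013], 0.84), ([0.63, 0.194, 0.012], 0.65)]
((0.5478865504264832, 0.08753490447998047), (0.15271559357643127, 0.20201674103736877), 85.98756408691406)
0.97 228 258 197 214
0.7 226 257 154 180
0.6 292 324 154 191
0.58 161 197 178 197
0.4 246 399 195 305
[0.64564037 0.2250014  0.03      ]
[0.61249474 0.21722834 0.03      ]
scene [([0.644, 0.197, 0.013], 0.65), ([0.731, 0.203, 0.016], 0.57), ([0.39, 0.039, 0.006], 0.51)]
((0.65084308385849, -0.1650853008031845), (0.08693981915712357, 0.04811140522360802), 63.948814392089844)
0.94 387 417 265 283
0.79 448 485 279 296
0.71 256 287 281 313
0.7 396 428 290 319
0.33 261 388 208 279
```

View pics/bl.png

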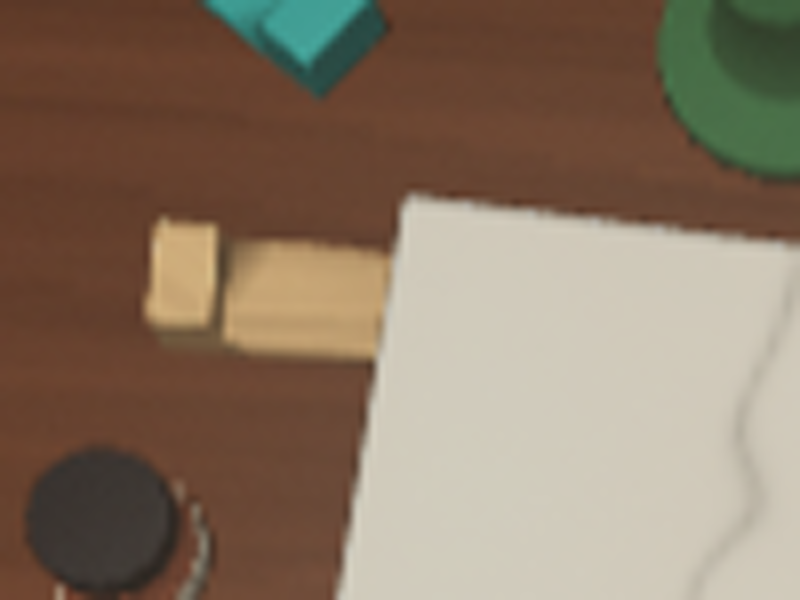

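The crop confirms the beech BL wedge, with its heel top between (148,220) and (218,328). Its thin end lies under the slab edge, the jar is at (100,520) and the turquoise block lies above. Next I'll compute the heel corners.

```bash
python3 - <<'E'
from h import *
p=robot.read_camera('top')
for x,y in [(155,220),(148,323),(218,225),(213,328)]: print(ray(p,210+x/8-.44,170+y/8-.44,.03).round(4))
print('slab edge BL',ray(p,210+405/8,170+195/8,.044).round(4),'jar',ray(p,210+100/8,170+520/8,.052).round(4))
E
```

```text
[0.6456 0.223  0.03  ]
[0.6168 0.2219 0.03  ]
[0.6453 0.2059 0.03  ]
[0.6165 0.2043 0.03  ]
slab edge BL [0.6518 0.1534 0.044 ] jar [0.5562 0.2233 0.052 ]
```

The outer face is at slab y of about 0.215, so the wedge needs about 47 mm of travel. I'll go behind the heel.

>>> apply_moves(motion="0 5 2.5 0 0 0 0; 0 5 2.5 0 0 0 0; 0 5 2.5 0 0 0 0; 0 5 2.5 0 0 0 0; 0 5 2.5 0 0 0 0; 0 5 2.5 0 0 0 0; 0 0.7 0.3 0 0 0 0; 0 0 0 4 0 0 0; 0 0 0 4 0 0 0; 0 0 0 0 0 0 0")

```text
time: 12.7
tool_pos: [0.6334, 0.2485, 0.0801]
tool_rot: [-3.134, 0.003, 1.505]
contact_force: [0.4, 0.3, 0.6]
opening: 0.0003
grip_force: 0.0
```

>>> apply_moves(motion="0 0 0 3 0 0 0; 0 0 0 3 0 0 0; 0 0 0 1 0 0 0; 0 0 0 0.2 0 0 0; 0 0 0 0 0 0 0; 0 0 0 0 0 0 0")

```text
time: 13.45
tool_pos: [0.6367, 0.2496, 0.0132]
tool_rot: [3.139, -0.001, 1.505]
contact_force: [0.2, 0.4, -0.7]
opening: 0.0005
grip_force: 0.0
```

>>> apply_moves(motion="0 -0.5 0 0 0 0 0; 0 -0.5 0 0 0 0 0; 0 -0.3 0 0 0 0 0; 0 -0.3 0 0 0 0 0; 0 -0.3 0 0 0 0 0; 0 0 0 0 0 0 0")

```text
time: 14.2
tool_pos: [0.6347, 0.2301, 0.0117]
tool_rot: [-3.142, 0.0, 1.504]
contact_force: [-0.6, -0.5, 0.1]
opening: 0.0004
grip_force: 0.0
```

>>> apply_moves(motion="0 -0.3 0 0.2 0 0 0; 0 -0.3 0 0 0 0 0; 0 -0.3 0 0 0 0 0; 0 -0.3 0 0 0 0 0; 0 -0.3 0 0 0 0 0; 0 -0.3 0 0 0 0 0; 0 0 0 0 0 0 0")

```text
time: 15.08
tool_pos: [0.6336, 0.2122, 0.0098]
tool_rot: [3.141, 0.0, 1.504]
contact_force: [0.7, 0.2, -0.5]
opening: 0.0004
grip_force: 0.0
```

>>> apply_moves(motion="0 -0.3 0 0 0 0 0; 0 -0.3 0 0 0 0 0; 0 -0.3 0 0 0 0 0; 0 -0.3 0 0 0 0 0; 0 0 0 0 0 0 0")

```text
time: 15.7
tool_pos: [0.6328, 0.2013, 0.0098]
tool_rot: [3.141, -0.001, 1.505]
contact_force: [1.2, 4.8, -1.3]
opening: 0.0006
grip_force: 2.9
```

```bash
python3 -c "
from h import *
p=robot.read_camera('scene');cv2.imwrite('pics/p2.png',cv2.resize(p['img'][190:310,330:490,::-1],(800,600),interpolation=2))"
```

```text
(no output)
```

View pics/p2.png

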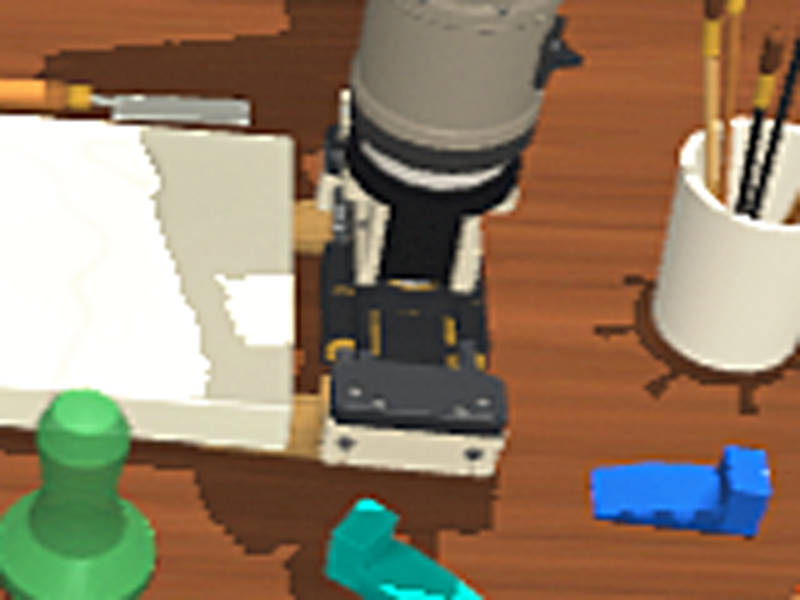

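The gripper is behind the BL heel at crop (310,425), clear of the pot at (740,250), and the ramp has engaged at 4.8 N. I'll keep pushing.

>>> apply_moves(motion="0 -0.3 0 0 0 0 0; 0 -0.3 0 0 0 0 0; 0 -0.3 0 0 0 0 0; 0 0 0 0 0 0 0")

```text
time: 16.25
tool_pos: [0.6322, 0.1934, 0.0098]
tool_rot: [3.141, -0.003, 1.505]
contact_force: [0.6, 9.1, -0.9]
opening: 0.0008
grip_force: 4.9
```

>>> apply_moves(motion="0 -0.2 0 0 0 0 0; 0 -0.2 0 0 0 0 0; 0 0 0 0 0 0 0")

```text
time: 16.62
tool_pos: [0.632, 0.1897, 0.0098]
tool_rot: [3.141, -0.003, 1.505]
contact_force: [1.3, 10.3, -1.2]
opening: 0.0
grip_force: 5.3
```

>>> apply_moves(motion="0 -0.15 0 0 0 0 0; 0 -0.1 0 0 0 0 0; 0 0 0 0 0 0 0")

```text
time: 17.0
tool_pos: [0.6318, 0.1874, 0.0098]
tool_rot: [3.141, -0.003, 1.505]
contact_force: [1.2, 10.7, -1.4]
opening: 0.0003
grip_force: 5.6
```

>>> apply_moves(motion="0 -0.15 0 0 0 0 0; 0 0 0 0 0 0 0")

```text
time: 17.25
tool_pos: [0.6317, 0.1858, 0.0098]
tool_rot: [3.141, -0.003, 1.505]
contact_force: [0.5, 10.5, -0.4]
opening: 0.0003
grip_force: 5.6
```

>>> apply_moves(motion="0 -0.1 0 0 0 0 0; 0 0 0 0 0 0 0")

```text
time: 17.5
tool_pos: [0.6317, 0.1856, 0.0098]
tool_rot: [3.14, -0.004, 1.505]
contact_force: [1.9, 14.7, -1.1]
opening: 0.0004
grip_force: 7.0
```

>>> apply_moves(motion="0 -0.1 0 0 0 0 0; 0 0 0 0 0 0 0")

```text
time: 17.75
tool_pos: [0.6317, 0.1856, 0.0099]
tool_rot: [3.14, -0.006, 1.505]
contact_force: [1.0, 17.3, -3.2]
opening: 0.0002
grip_force: 8.8
```

The wedge stopped at the expected place and the force is rising, so the heel has met the edge. I'll back off and look.

>>> apply_moves(motion="0 0.5 0 0 0 0 0; 0 1.5 0 0 0 0 0; 0 1.5 0 0 0 0 0; 0 0 0 -4 0 0 0; 0 0 0 -5 0 0 0; 0 0 0 -6 0 0 0; 0 -5 -2.5 0 0 0 0; 0 -5 -2.5 0 0 0 0; 0 -5 -2.5 0 0 0 0; 0 -5 -2.5 0 0 0 0; 0 -5 -2.5 0 0 0 0; 0 -5 -2.5 0 0 0 0; 0 0 0 0 0 0 0; 0 0 0 0 0 0 0")

```text
time: 19.5
tool_pos: [0.4648, -0.0728, 0.16]
tool_rot: [3.141, 0.0, 1.504]
contact_force: [0.8, 0.4, 0.1]
opening: 0.0002
grip_force: 0.0
```

```bash
python3 -c "
from h import *
p=robot.read_camera('top');cv2.imwrite('pics/p3.png',cv2.resize(p['img'][165:315,205:405,::-1],(800,600),interpolation=2))
print(robot.observe()['contact_force'])"
```

```text
[ 0.73208795  0.39335863 -0.20628594]
```

View pics/p3.png

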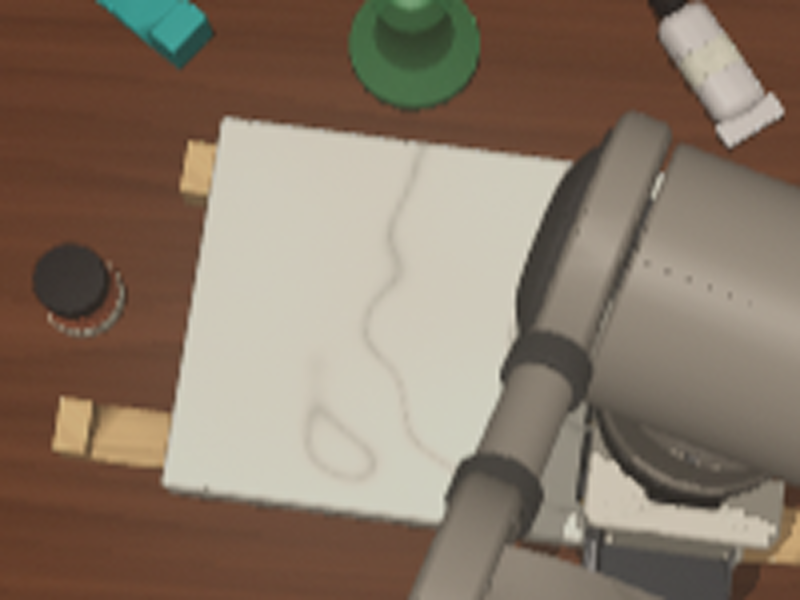

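The BL heel at crop (198,168) sits flush against the slab edge. The FL wedge (75,430), the jar and the slab are where they were, and the arm touches nothing. I'll hand in.

```bash
python3 -c "
from cell import robot
print(robot.hand_in())"
```

```text
the job is handed in; nothing more can be done
None
```

The soft corner was back left; I pushed its wedge in until the heel met the slab's edge and handed the job in at about 20 s, but the hand-in returned no verdict and I did not press the corner again to check that it is firm.

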